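# Stand the parked oscilloscope up on its handle-stand and steady it

### The arm

A 6-joint arm with a two-finger parallel gripper is mounted at the origin on the work surface. World frame = base frame: x ahead of the robot, y to its left, z up, the work surface at z = 0. Lengths are in m, angles in rad, forces in N, time in s.
With the tool pointing down it reaches from about 0.375 to 0.9 m from the base axis. Payload 3.1 kg.
Tool frame: the origin (TCP) lies on the mounting face of the last link; the fingertips stand 182 mm ahead of it and the grasp point (between the pads) lies 164 mm ahead of it; z points along the fingers, y is the direction in which the jaws open and shut (so a half turn about z gives the same grasp; the last joint's range is limited). The gripper opens to 87 mm and grips with 3 to 60 N. Pads are 19 mm wide; open, the fingers measure 117 mm over their backs; the gripper's body (75 mm by 190 mm) begins 51 mm behind the grasp point.
Start: joints at [-1.391, 0.527, 1.433, -0, 1.181, -0.178], TCP at [0.219, -0.585, 0.405] pointing down, gripper open.
Joint ranges: [-3.08, 3.08], [-0.75, 2.2], [0.22, 2.44], [-1.43, 4.57], [0, 2.65], [-2.85, 2.85]. Speed limits (rad/s): [2.79, 2.79, 3.14, 3.14, 3.14, 3.14].

### API

Orientations are given as a unit quaternion [x, y, z, w].
In Python, from rig import robot, camera, camera_model gives the robot as it stands.
- The arm moves only by the tool drive_tool, never from a script. Its argument "plan" is a list that holds one entry, the list of rows, each a list of 6 numbers: the shift along the world's x, y, z in units of 2.5 cm (1.0 is 2.5 cm), then the turn, a rotation vector about the world's x, y, z in units of 6 degrees (1.0 is 6 degrees). A call has 1 to 8 rows; each row shifts and turns the commanded pose from where the row before left it; what a row does not reach is not made up. A row lasts 1/8 s, in which the tool goes at most 62.5 mm and 10.7 degrees, less where a joint would pass 70% of its speed; a pose out of reach is approached as far as the arm can. A call with a number of a shift or a turn outside -1 to 1 is refused whole. A call with a gripper value outside its range is refused whole. "grip" is the closure, from 0 (fully open) to 1 (shut), set as the call begins (left out, the last holds). The fingers move at their own pace and stop on an object; "force" is the grip in N (left out, the last holds). Time passes only in rows, so rows that do not move let the fingers close. It gives the time, the measured TCP pose, the force and the opening at its end, in the units of the state.
- robot.get_obs(): the state, without advancing time (a new reading comes with each control period).
- camera(name): name is "scene" or "top" or "wrist"; returns the picture (400x640x3 uint8, red, green, blue); there is no depth.
- camera_model(name): a dict with "K" (3x3 intrinsics, pixels), "world_to_cam" (4x4, takes a point from world to camera coordinates); the wrist camera has in their place "tool_from_camera" (4x4, takes a point from camera to tool coordinates, whose origin is the TCP and whose axes are the flange's). Camera axes: x right, y up, looking along -z (the intrinsics and any distortion apply to the point x, -y, -z); pixel columns grow to the right and rows downward; lengths in m; the calibration is good to about 2 mm. A picture is of the moment at which its call begins: read the wrist's pose just before it. camera_model takes no time and is no camera call.
- robot.hand_in(): hands the job in, once; it reports no verdict.
The state is a dict: "time": time; "q": joint angles; "joint_velocities": joint speeds; "joint_torque": joint torques, N m; "position": TCP position; "tool_rot": TCP orientation; "ft_force": force on the tool from outside, world axes, zero at the start; "moment": the same for the moment, N m; "grip_width": finger opening in m.
Only numpy, scipy, OpenCV 4.12 (cv2) and the standard library are available. Lean on these libraries where they do the work, as an engineer would, in place of code of your own. Each camera call takes 0.05 s, during which the arm holds its last target.

### The job

Pull the instrument tray out from under the bench shelf as far as it goes, then swing the oscilloscope's carrying handle over towards the front of the tray and down past its dead point until it snaps into its end position as a stand. Stand the oscilloscope upright on its rubber feet and that stand, without lifting it off the tray, and keep hold of the top of its case so that it cannot tip while leads are plugged into its back: the job finishes with the gripper still holding it there. Knock over nothing else in the tray, and do not shove the things on the bench.

Things in the scene. Friction and masses are not known exactly. Their poses are not given: they have to be found in the camera images.
- rack: Bench shelf, fixed: grey board 184 x 470 x 20 mm with green front edge on four posts, top 220 mm above the bench (socket strip on it: 246 mm). Origin on the bench in the middle, 36 mm ahead of the board's front edge; x points to the rear, z up. The tray slides out along this frame's -x; shut, its front panel stands 90 mm ahead of the origin.
- tray (a joint): Grey pull-out tray, 210 deep x 380 wide, front panel up to 66 mm above the bench. 0 m = shut, 0.13 m = all the way out at its stop. About 3.5 N of sliding friction plus slight damping.
- tray_handle (a point): Middle of the tray's handle: a level steel bar 12 mm thick, 90 mm long across the tray, its centre line 45 mm in front of the front panel, 45 mm above the bench. Pinch it from above.
- tray_floor (a point): Middle of the tray floor (upper face, 22 mm above the bench); moves with the tray, axes as rack. A padded black rail (16 mm thick, 270 mm long) runs across the rear of the tray, its middle 54 mm behind and 72 mm above this point; the back of the parked oscilloscope leans on it.
- scope_mid (a point): Centre of the portable oscilloscope: light grey flat case 40 mm thick (x), 190 wide (y), 130 high (z, with foot), 0.9 kg, loose in the tray; z to its top, -x out of its screen. At the start it leans back 0.5 rad (top away from the tray front) on the rail and on the rear edge of its rubber foot (20 mm deep in x, 170 wide). Upright, this point is 65 mm above the tray floor.
- scope_top (a point): Middle of the flat top face of the case (40 mm thick there), 130 mm above the feet; axes as scope_mid. The top can be held across the 40 mm.
- stand_hub (a point): Middle of the axis of the two side hubs of the carrying handle, in the case, 72 mm above its feet. The axis runs along the case's y.
- stand_bar (a point): Middle of the orange cross bar of the carrying handle (round, 16 mm thick, 214 mm long along the case's y, 95 mm from the hub axis, joined to the hubs by a flat arm at each end).
- stand (a joint): Turn of the handle: 0 rad = folded up in line with the case (bar 37 mm beyond its top), growing as it swings over the screen side and down to 2.31 rad = its end as a stand; there, case upright, the bar lies on the tray floor before the screen. A light over-centre spring (dead point 1.0 rad, up to 0.05 N m) plus its weight (70 g) drop it to the end once well past. Pulled hard, it drags the case.
- tin: Small round tin with green lid, 43 mm across, 28 mm high, loose in the left or right front part of the tray. Origin under its middle.
- jar: Small amber jar with black cap, 32 mm across, 55 mm high, loose in the other front part of the tray. Origin under its middle.
- board: Green circuit board 100 x 75 mm on the blue mat at the right, loose. Origin under its middle.
- driver: Blue screwdriver 160 mm long on the mat, loose.
- reel: Steel solder reel 60 mm across, 35 mm high, on the bench at the right, loose.
- spray: Green spray can 52 mm across, 150 mm high, on the bench at the left, loose. Origin under its middle.
- flux: White bottle with red cap, 36 mm across, 90 mm high, on the bench at the left, loose. Origin under its middle.

How it is judged:
On the way, in this order (a step that is already met when the one before it is completed fails the run):
1. the tray is pulled out to its stop (within 8 mm) (value of joint tray above 0.122 m), for 0.2 s.
2. the carrying handle is swung over its dead point and down to its end position (within 0.1 rad) (value of joint stand above 2.21 rad and value of joint tray above 0.122 m), for 0.2 s.
At the end, for the whole second after the job is handed in: Tray within 15 mm of its stop; handle within 0.1 rad of its stand end; scope upright to 0.09 rad, its feet within 6 mm and the stand's bar within 10 mm of the tray floor, clear of the rail, at rest; fingers pressing on it with over 3 N, within 100 mm of its top's middle (value of joint tray above 0.115 m and value of joint stand above 2.21 rad and angle between scope_mid's own z axis and vertical below 0.09 rad and z of scope_mid in the frame of tray_floor below 0.071 m and z of stand_bar in the frame of tray_floor below 0.018 m and x of scope_mid in the frame of tray_floor below 0.02 m and contact force between the fingers and scope above 3 N and distance between the grasp point and scope_top below 0.1 m and angular speed of scope below 0.15 rad/s); the arm keeps its last pose, push and grip.
It fails at once if the oscilloscope is tipped over (leans more than 0.8 rad) or is lifted off the tray (by some 30 mm) (angle between scope_mid's own z axis and vertical above 0.8 rad or z of scope_mid in the frame of tray_floor above 0.1 m).
It fails at once if the tin or the jar in the tray is knocked over or lifted (angle between any of tin, jar's own z axis and vertical above 0.5 rad or height (world z) of any of tin, jar above 0.05 m).
It fails at once if something on the bench is shoved by more than 30 mm (distance of any of board, driver, reel, spray, flux from where it was at the start of the episode above 0.03 m).
It also fails if it takes over 58 s, if anything falls off the work surface, if the arm or the gripper's body presses on something with over 40 N, if the wrist force passes 120 N, or if a joint passes its speed limit or range.

## Working session

There is one attempt and no reset: what is moved stays moved. The work goes in short steps, Python scripts to look and compute and a tool call to move; the robot and the scene stay as the last step left them, time stands still between calls to the robot, and variables do not carry over. Pictures are saved under pics/ and viewed, and the job is handed in when it is done.

Besides the shell and the picture viewer there is one more tool, called after "Call:" by a JSON object that holds its "name" and its "arguments", one argument or row to a line. drive_tool: Moves the arm, as the interface text tells. Shifts and turns lie within -1 to 1; 1 stands for 2.5 cm of shift or 6 degrees of turn. Its arguments: {"type":"object","properties":{"plan":{"type":"array","items":{"type":"array","items":{"type":"array","items":{"type":"number","minimum":-1,"maximum":1}}}},"grip":{"type":"number"},"force":{"type":"number"}},"required":["plan"]}

```bash
mkdir -p pics; ls; python3 - <<'E'
from rig import robot, camera, camera_model
import cv2
for n in ["scene","top","wrist"]:
    cv2.imwrite(f"pics/{n}0.png",camera(n)[:,:,::-1])
    print(n,camera_model(n))
print(robot.get_obs())
E
```

```text
pics
scene {'K': array([[441.34501382,   0.        , 317.19889629],
       [  0.        , 441.34501382, 199.51798382],
       [  0.        ,   0.        ,   1.        ]]), 'world_to_cam': array([[-0.95871805, -0.28416606, -0.01045681,  0.5605504 ],
       [ 0.18296216, -0.64459255,  0.74231078, -0.23506906],
       [-0.21767992,  0.70975354,  0.66997415, -1.35236661],
       [ 0.        ,  0.        ,  0.        ,  1.        ]])}
top {'K': array([[406.74621975,   0.        , 320.52414168],
       [  0.        , 406.74621975, 202.35638383],
       [  0.        ,   0.        ,   1.        ]]), 'world_to_cam': array([[ 0.0049711 , -0.99988754,  0.01414895, -0.05409236],
       [ 0.99370594,  0.00652282,  0.11183008, -0.59644186],
       [-0.11190979,  0.01350398,  0.99362661, -1.38395389],
       [ 0.        ,  0.        ,  0.        ,  1.        ]])}
wrist {'K': array([[288.37735122,   0.        , 321.05602213],
       [  0.        , 288.37735122, 200.00205773],
       [  0.        ,   0.        ,   1.        ]]), 'tool_from_camera': array([[-7.94872463e-04,  9.58908391e-01,  2.8371476
[... 277 characters left out ...]
0000e+00]])}
{'time': 0.15, 'q': array([-1.39152429e+00,  5.28265414e-01,  1.43360800e+00, -8.35518624e-06,
        1.18141620e+00, -1.78532440e-01]), 'joint_velocities': array([ 0.00069098, -0.0015979 , -0.0060824 , -0.00112835,  0.0007748 ,
        0.00020955]), 'joint_torque': array([ 6.34884200e-04, -4.40429986e+01, -1.76843029e+01,  6.33541471e-02,
        5.52631693e-02, -1.01328430e-04]), 'position': array([ 0.21884667, -0.58515161,  0.40398832]), 'tool_rot': array([ 9.84038995e-01,  1.77950939e-01, -4.17729533e-06, -8.48475239e-04]), 'ft_force': array([-1.0614039 ,  0.20349273,  0.58474211]), 'moment': array([ 0.01025435, -0.00715279, -0.03425555]), 'grip_width': 0.08696096057389835}
```

View pics/scene0.png

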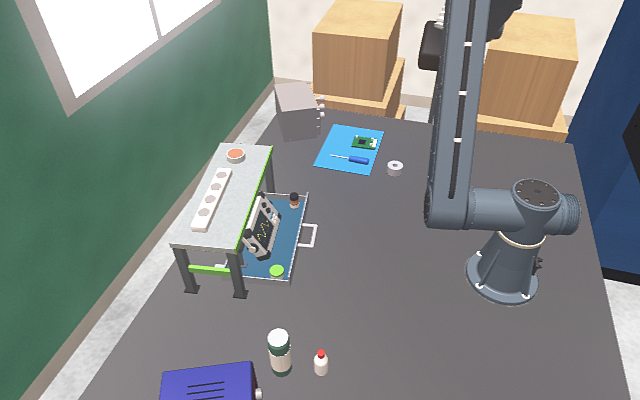

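View pics/top0.png

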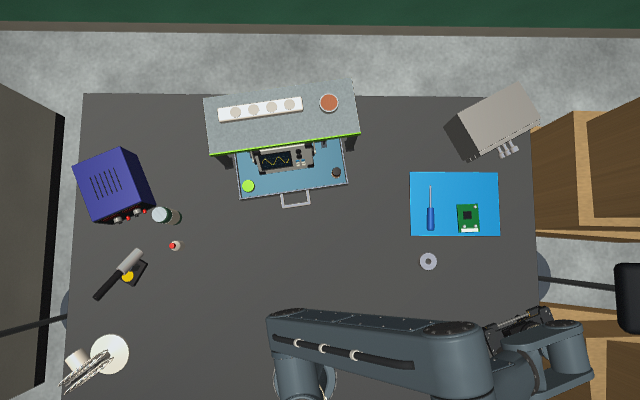

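View pics/wrist0.png

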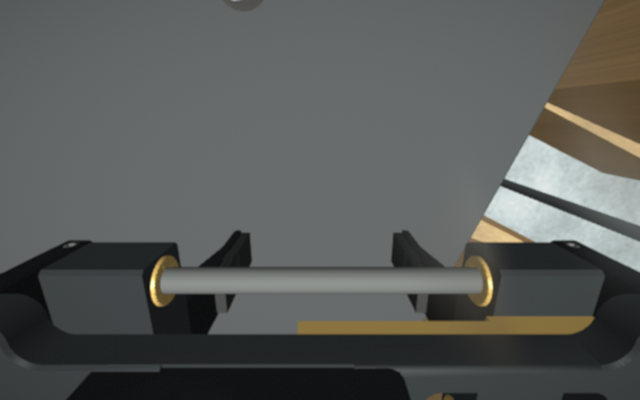

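```bash
python3 - <<'E'
import cv2
a=cv2.imread('pics/top0.png')[70:220,190:370]
cv2.imwrite('pics/top0z.png',cv2.resize(a,None,fx=4.4,fy=4,interpolation=cv2.INTER_CUBIC)[:, :792])
b=cv2.imread('pics/scene0.png')[130:310,160:330]
cv2.imwrite('pics/scene0z.png',cv2.resize(b,None,fx=3.3,fy=3.3,interpolation=cv2.INTER_CUBIC))
E
```

```text
(no output)
```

View pics/top0z.png

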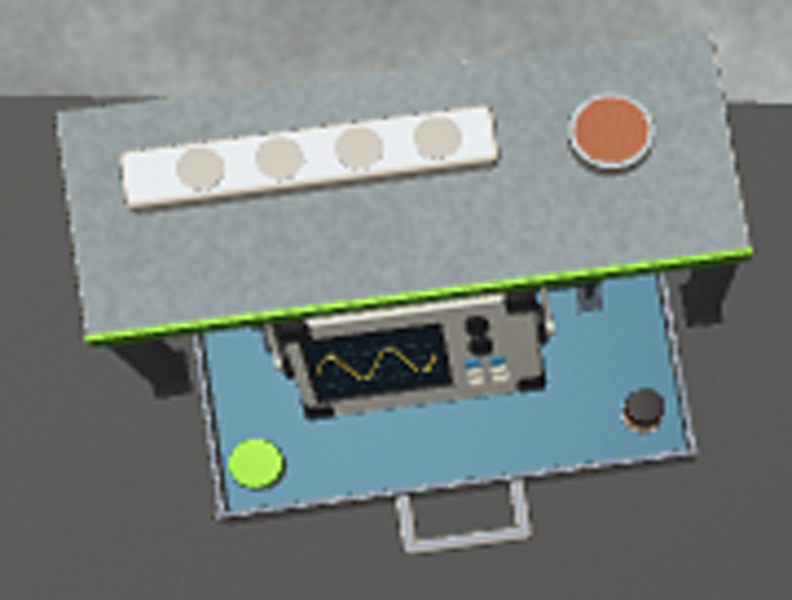

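View pics/scene0z.png

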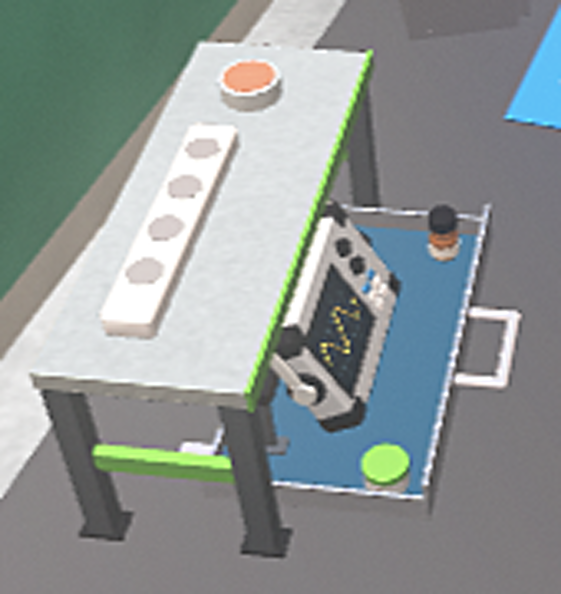

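```bash
cat > h.py <<'E'
import numpy as np, cv2
from rig import robot, camera, camera_model
from scipy.spatial.transform import Rotation as R
def ray(name,px):
    m=camera_model(name);K=m['K']
    if 'world_to_cam' in m: c2w=np.linalg.inv(m['world_to_cam'])
    else:
        o=robot.get_obs();T=np.eye(4);T[:3,:3]=R.from_quat(o['tool_rot']).as_matrix();T[:3,3]=o['position'];c2w=T@m['tool_from_camera']
    d=np.array([(px[0]-K[0,2])/K[0,0],-(px[1]-K[1,2])/K[1,1],-1.])
    return c2w[:3,3],c2w[:3,:3]@d
def atz(name,px,z):
    o,d=ray(name,px);return o+d*(z-o[2])/d[2]
def proj(name,p):
    m=camera_model(name);K=m['K']
    c=m['world_to_cam']@np.append(p,1);return np.array([K[0,0]*c[0]/-c[2]+K[0,2],-K[1,1]*c[1]/-c[2]+K[1,2]])
def st():
    o=robot.get_obs();print('t',round(o['time'],2),'pos',o['position'].round(4),'F',o['ft_force'].round(1),'w',round(o['grip_width'],4),'eul',R.from_quat(o['tool_rot']).as_matrix().round(3).tolist());return o
E
python3 - <<'E'
from h import *
f=lambda u,v:(190+u/4.4,70+v/4)
A=atz('top',f(86,338),.215);B=atz('top',f(752,252),.215);print('rack',A,B,np.linalg.norm(A-B))
d=(A-B)/np.linalg.norm(A-B);x=np.array([d[1],-d[0],0]);print('yaw',np.arctan2(x[1],x[0]));O=(A+B)/2-.036*x;print('origin',O)
yaw=np.arctan2(x[1],x[0])
C=atz('top',f(409,545),.045);D=atz('top',f(527,534),.045);print('hnd',C,D,(C+D)/2,np.linalg.norm(C-D),np.arctan2((C-D)[0]*-1,(C-D)[1]))
print('pred',O-x*.135)
# tray front panel corners z=.066
E_=atz('top',f(222,517),.066);F=atz('top',f(693,455),.066);print('panel',E_,F,(E_+F)/2,np.arctan2(-(E_-F)[0],(E_-F)[1]))
print('tin',atz('top',f(256,463),.05),'jar',atz('top',f(646,405),.077))
E
```

```text
rack [0.72176558 0.29284713 0.215     ] [ 0.79361676 -0.17237273  0.215     ] 0.47073570832818895
yaw 0.15323490620196953
origin [0.722113   0.05474231 0.215     ]
hnd [0.58111916 0.07905083 0.045     ] [ 0.59126617 -0.01336434  0.045     ] [0.58619266 0.03284325 0.045     ] 0.09297056151003483 0.10936003675913218
pred [0.58869486 0.03413646 0.215     ]
panel [0.60196164 0.22205693 0.066     ] [ 0.65789462 -0.1423505   0.066     ] [0.62992813 0.03985321 0.066     ] 0.15230163779795217
tin [0.65098447 0.19965981 0.05      ] jar [ 0.69899523 -0.10510597  0.077     ]
```

Call:
{"name": "drive_tool", "arguments": {
  "plan": [
    [[0.57, 0.95, -0.1, 0, 0, 0.5], [0.57, 0.95, -0.1, 0, 0, 0.5], [0.57, 0.95, -0.1, 0, 0, 0.5], [0.57, 0.95, -0.1, 0, 0, 0.5], [0.57, 0.95, -0.1, 0, 0, 0.5], [0.57, 0.95, -0.1, 0, 0, 0.5], [0.57, 0.95, -0.1, 0, 0, 0.5], [0.57, 0.95, -0.1, 0, 0, 0.5]]
  ],
  "grip": 0.5,
  "force": 25
}}

```text
time: 1.15
position: [0.3333, -0.3945, 0.3845]
tool_rot: [0.925, 0.379, 0.0, -0.0]
ft_force: [0.3, 0.5, 0.5]
grip_width: 0.0435
```

Call:
{"name": "drive_tool", "arguments": {
  "plan": [
    [[0.57, 0.95, -0.2, 0, 0, 0.5], [0.57, 0.95, -0.2, 0, 0, 0.5], [0.57, 0.95, -0.2, 0, 0, 0.5], [0.57, 0.95, -0.2, 0, 0, 0.5], [0.57, 0.95, -0.2, 0, 0, 0.5], [0.57, 0.95, -0.2, 0, 0, 0.5], [0.57, 0.95, -0.2, 0, 0, 0.5], [0.57, 0.95, -0.2, 0, 0, 0.5]]
  ]
}}

```text
time: 2.15
position: [0.4473, -0.2046, 0.3445]
tool_rot: [0.826, 0.563, -0.0, -0.0]
ft_force: [0.6, 0.3, 0.1]
grip_width: 0.0437
```

Call:
{"name": "drive_tool", "arguments": {
  "plan": [
    [[0.57, 0.95, -0.2, 0, 0, 0.5], [0.57, 0.95, -0.2, 0, 0, 0.5], [0.57, 0.95, -0.2, 0, 0, 0.5], [0.57, 0.95, -0.2, 0, 0, 0.5], [0.57, 0.95, -0.2, 0, 0, 0.5], [0.57, 0.95, -0.2, 0, 0, 0.5], [0.57, 0.95, -0.2, 0, 0, 0.5], [0.57, 0.95, -0.2, 0, 0, 0.5]]
  ]
}}

```text
time: 3.15
position: [0.5613, -0.0146, 0.3044]
tool_rot: [0.691, 0.723, -0.0, -0.0]
ft_force: [0.7, -0.9, 0.9]
grip_width: 0.0437
```

Call:
{"name": "drive_tool", "arguments": {
  "plan": [
    [[0.5, 0.96, -0.2, 0, 0, 0.5], [0.5, 0.96, -0.2, 0, 0, 0.53], [0, 0, 0, 0, 0, 0]]
  ]
}}

```text
time: 3.52
position: [0.5862, 0.034, 0.2941]
tool_rot: [0.651, 0.759, -0.0, -0.0]
ft_force: [0.5, -0.7, -0.1]
grip_width: 0.0436
```

```bash
python3 - <<'E'
from h import *
st()
cv2.imwrite("pics/wrist1.png",camera('wrist')[:,:,::-1])
E
```

```text
t 3.52 pos [0.5862 0.034  0.2941] F [ 0.5 -0.7 -0.1] w 0.0436 eul [[-0.153, 0.988, -0.001], [0.988, 0.153, 0.0], [0.0, -0.001, -1.0]]
```

View pics/wrist1.png

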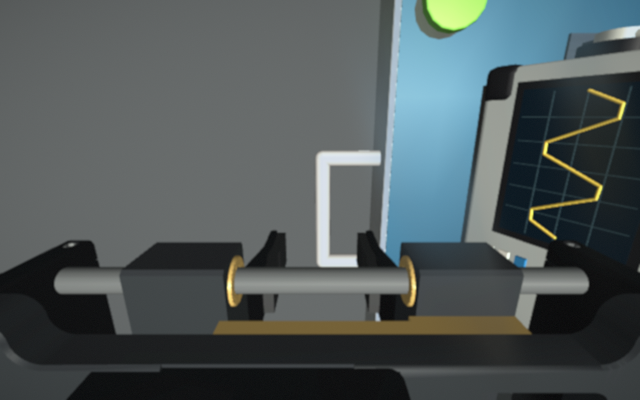

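The wrist view shows the tray handle's white bar at column 323, from row 155 to 262. The scope's screen is on the right and the tin is at the top.

```bash
python3 - <<'E'
from h import *
for p in [(323,155),(323,262),(323,208)]: print(atz('wrist',p,.047))
E
```

```text
[0.58061612 0.07964631 0.047     ]
[ 0.59496728 -0.01295473  0.047     ]
[0.58732673 0.03634596 0.047     ]
```

Call:
{"name": "drive_tool", "arguments": {
  "plan": [
    [[0.04, 0, -0.9, 0, 0, 0], [0, 0, -0.9, 0, 0, 0], [0, 0, -0.9, 0, 0, 0], [0, 0, -0.7, 0, 0, 0], [0, 0, 0, 0, 0, 0]]
  ]
}}

```text
time: 4.2
position: [0.5862, 0.032, 0.2086]
tool_rot: [0.652, 0.758, -0.001, -0.001]
ft_force: [-0.2, 0.2, 0.7]
grip_width: 0.0434
```

Call:
{"name": "drive_tool", "arguments": {
  "plan": [
    [[0, 0, 0, 0, 0, 0], [0, 0, 0, 0, 0, 0], [0, 0, 0, 0, 0, 0], [0, 0, 0, 0, 0, 0]]
  ],
  "grip": 1,
  "force": 30
}}

```text
time: 4.7
position: [0.5871, 0.0327, 0.2102]
tool_rot: [0.652, 0.759, 0.0, 0.0]
ft_force: [3.5, 0.8, -0.5]
grip_width: 0.0114
```

Call:
{"name": "drive_tool", "arguments": {
  "plan": [
    [[-0.2, -0.03, 0, 0, 0, 0], [-0.45, -0.07, 0, 0, 0, 0], [-0.6, -0.092, 0, 0, 0, 0], [-0.6, -0.092, 0, 0, 0, 0], [-0.6, -0.092, 0, 0, 0, 0], [-0.6, -0.092, 0, 0, 0, 0], [-0.6, -0.092, 0, 0, 0, 0], [-0.55, -0.085, 0, 0, 0, 0]]
  ]
}}

```text
time: 5.7
position: [0.4824, 0.0163, 0.2102]
tool_rot: [0.652, 0.759, 0.001, 0.002]
ft_force: [4.8, 1.5, -1.3]
grip_width: 0.0112
```

Call:
{"name": "drive_tool", "arguments": {
  "plan": [
    [[-0.4, -0.062, 0, 0, 0, 0], [-0.25, -0.038, 0, 0, 0, 0], [-0.15, -0.023, 0, 0, 0, 0], [-0.1, -0.015, 0, 0, 0, 0], [-0.08, -0.012, 0, 0, 0, 0], [0, 0, 0, 0, 0, 0]]
  ]
}}

```text
time: 6.45
position: [0.4583, 0.0125, 0.2101]
tool_rot: [0.652, 0.759, 0.001, 0.001]
ft_force: [4.3, -0.5, 5.2]
grip_width: 0.0112
```

Call:
{"name": "drive_tool", "arguments": {
  "plan": [
    [[-0.1, -0.015, 0, 0, 0, 0], [-0.08, -0.012, 0, 0, 0, 0], [0, 0, 0, 0, 0, 0]]
  ]
}}

```text
time: 6.82
position: [0.4567, 0.0124, 0.2101]
tool_rot: [0.652, 0.758, 0.004, 0.005]
ft_force: [11.4, 8.7, -0.1]
grip_width: 0.0111
```

```bash
python3 - <<'E'
from h import *
st()
for n in ['top','scene','wrist']:
    cv2.imwrite(f"pics/{n}2.png",camera(n)[:,:,::-1])
a=cv2.imread('pics/top2.png')[70:250,190:370]
cv2.imwrite('pics/top2z.png',cv2.resize(a,None,fx=3.3,fy=3.3,interpolation=cv2.INTER_CUBIC))
b=cv2.imread('pics/scene2.png')[130:310,160:340]
cv2.imwrite('pics/scene2z.png',cv2.resize(b,None,fx=3.3,fy=3.3,interpolation=cv2.INTER_CUBIC))
E
```

```text
t 6.83 pos [0.4567 0.0124 0.2101] F [11.4  8.7 -0.1] w 0.0111 eul [[-0.149, 0.989, 0.012], [0.989, 0.149, -0.001], [-0.002, 0.012, -1.0]]
```

View pics/top2z.png

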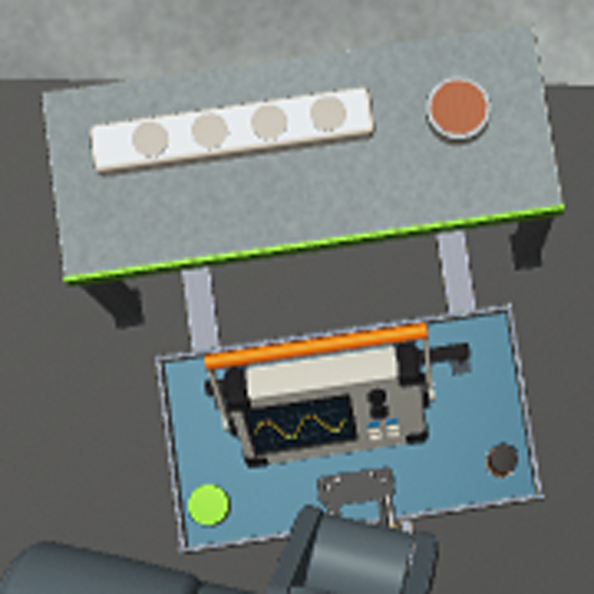

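View pics/scene2z.png

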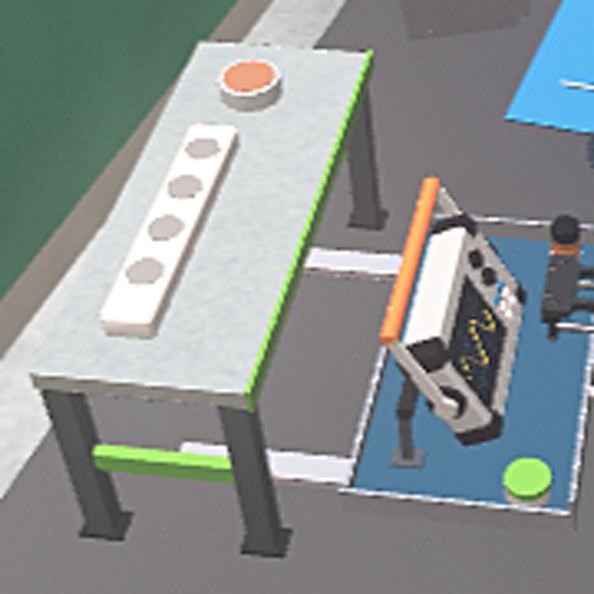

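View pics/wrist2.png

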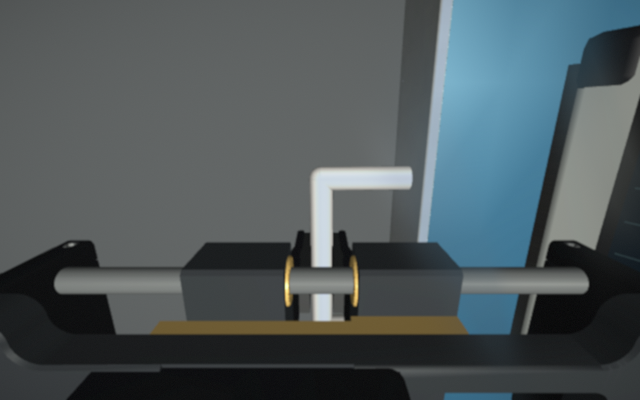

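At the stop: the force rose to about 14 N. The top zoom shows the orange bar from (206,361) to (428,329), with the scope, tin and jar still standing.

```bash
cat >> h.py <<'E'
yaw=.153;ex=np.array([np.cos(yaw),np.sin(yaw),0]);ey=np.array([-np.sin(yaw),np.cos(yaw),0]);RO=np.array([.7221,.0547,0]);FL=RO-.115*ex+[0,0,.022]
def tr(p): d=np.asarray(p)-FL; return np.array([d@ex,d@ey,d[2]]).round(4)
def wo(t): return FL+ex*t[0]+ey*t[1]+[0,0,t[2]]
E
python3 - <<'E'
from h import *
f=lambda u,v:(190+u/3.3,70+v/3.3)
img=cv2.imread('pics/top2.png')
hsv=cv2.cvtColor(img,cv2.COLOR_BGR2HSV)
m=cv2.inRange(hsv,(5,150,120),(22,255,255));m[:165]=0;m[195:]=0;m[:,:245]=0;m[:,330:]=0
ys,xs=np.nonzero(m);print(len(xs));pts=np.c_[xs,ys].astype(np.float32)
r=cv2.minAreaRect(pts);print(r)
for p in [(252.8,179.8),(319.3,170),r[0]]: q=atz('top',p,.173);print(q,tr(q))
print('tri with scene')
img=cv2.imread('pics/scene2.png');hsv=cv2.cvtColor(img,cv2.COLOR_BGR2HSV)
m=cv2.inRange(hsv,(5,150,120),(22,255,255));m[:180]=0;m[240:]=0;m[:,:270]=0;m[:,300:]=0
ys,xs=np.nonzero(m);print(len(xs));r2=cv2.minAreaRect(np.c_[xs,ys].astype(np.float32));print(r2)
o1,d1=ray('top',r[0]);o2,d2=ray('scene',r2[0])
A=np.c_[d1,-d2];s=np.linalg.lstsq(A,o2-o1,rcond=None)[0];P1=o1+s[0]*d1;P2=o2+s[1]*d2;print(P1,P2,tr((P1+P2)/2))
for u,v,z in [(208,505,.05),(502,460,.077)]: q=atz('top',f(u,v),z);print(q,tr(q))
E
```

```text
314
((285.0596008300781, 174.4095458984375), (4.714029788970947, 67.03999328613281), 81.72411346435547)
[0.65125018 0.16518497 0.173     ] [0.0618 0.12   0.151 ]
[ 0.68424872 -0.04436805  0.173     ] [ 0.0625 -0.0921  0.151 ]
[0.6692564  0.06382487 0.173     ] [0.0642 0.0171 0.151 ]
tri with scene
104
((283.87188720703125, 208.60226440429688), (4.4112396240234375, 51.223411560058594), 15.376252174377441)
[0.66976855 0.06403606 0.17018733] [0.66932413 0.06393715 0.17009898] [0.0645 0.0172 0.1481]
[0.52229887 0.1799314  0.05      ] [-0.0634  0.1542  0.028 ]
[ 0.56846073 -0.12307855  0.077     ] [-0.0639 -0.1523  0.055 ]
```

Call:
{"name": "drive_tool", "arguments": {
  "plan": [
    [[0.15, 0.02, 0, 0, 0, 0], [0, 0, 0, 0, 0, 0], [0, 0, 0.5, 0, 0, 0], [0, 0, 1, 0, 0, 0], [0, 0, 1, 0, 0, 0], [0.3, 0.1, 1, 0, 0, 0], [0.8, 0.2, 1, 0, 0, 0], [1, 0.25, 1, 0, 0, 0]]
  ],
  "grip": 0.5
}}

```text
time: 7.98
position: [0.508, 0.0265, 0.3484]
tool_rot: [0.652, 0.758, -0.001, -0.001]
ft_force: [1.2, -0.0, 0.0]
grip_width: 0.0431
```

Call:
{"name": "drive_tool", "arguments": {
  "plan": [
    [[1, 0.25, 1, 0, 0, 0], [1, 0.25, 0.7, 0, 0, 0], [1, 0.25, 0, 0, 0, 0], [1, 0.25, 0, 0, 0, 0], [1, 0.25, 0, 0, 0, 0], [0.8, 0.2, 0, 0, 0, 0], [0, 0, 0, 0, 0, 0]]
  ]
}}

```text
time: 8.85
position: [0.654, 0.0626, 0.3895]
tool_rot: [0.651, 0.759, -0.001, -0.001]
ft_force: [-0.2, -0.1, 0.2]
grip_width: 0.0432
```

```bash
python3 - <<'E'
from h import *
o=st();print(tr(o['position']-[0,0,.182]))
cv2.imwrite("pics/wrist3.png",camera('wrist')[:,:,::-1])
E
```

```text
t 8.85 pos [0.654  0.0626 0.3895] F [-0.2 -0.1  0.2] w 0.0432 eul [[-0.151, 0.988, -0.002], [0.989, 0.151, 0.0], [0.0, -0.002, -1.0]]
[0.0489 0.0182 0.1855]
```

View pics/wrist3.png

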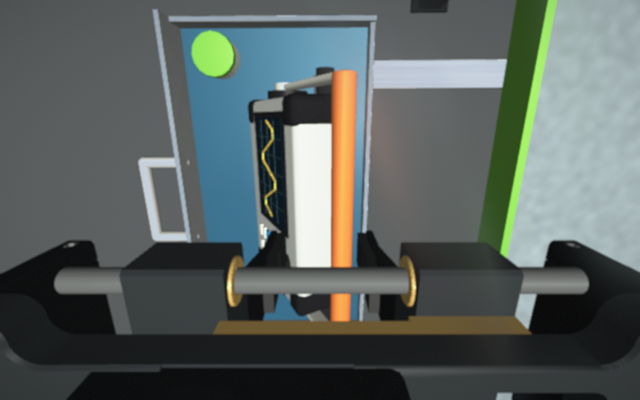

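```bash
python3 - <<'E'
from h import *
for p in [(344,70),(343,150),(342,230),(341,300)]: q=atz('wrist',p,.171);print(q,tr(q))
E
```

```text
[0.6518104  0.16796461 0.171     ] [0.0628 0.1227 0.149 ]
[0.65980904 0.11835256 0.171     ] [0.0631 0.0724 0.149 ]
[0.66916228 0.06033859 0.171     ] [0.0635 0.0136 0.149 ]
[0.67865092 0.00085681 0.171     ] [ 0.0639 -0.0466  0.149 ]
```

Call:
{"name": "drive_tool", "arguments": {
  "plan": [
    [[0.18, 0, -0.5, 0, 0, 0], [0, 0, -0.5, 0, 0, 0], [0, 0, -0.5, 0, 0, 0], [0, 0, -0.36, 0, 0, 0], [0, 0, 0, 0, 0, 0]]
  ]
}}

```text
time: 9.52
position: [0.6583, 0.0625, 0.342]
tool_rot: [0.652, 0.759, -0.001, -0.001]
ft_force: [0.3, 0.6, 0.6]
grip_width: 0.0438
```

```bash
python3 - <<'E'
from h import *
o=st();print(tr(o['position']-[0,0,.182]))
cv2.imwrite("pics/wrist4.png",camera('wrist')[:,:,::-1])
b=camera('scene')[130:310,200:380,::-1]
cv2.imwrite('pics/scene4z.png',cv2.resize(b,None,fx=3.3,fy=3.3,interpolation=cv2.INTER_CUBIC))
E
```

```text
t 9.53 pos [0.6583 0.0625 0.342 ] F [0.3 0.6 0.6] w 0.0438 eul [[-0.151, 0.989, -0.003], [0.989, 0.151, 0.0], [0.001, -0.002, -1.0]]
[0.0531 0.0175 0.138 ]
```

View pics/wrist4.png

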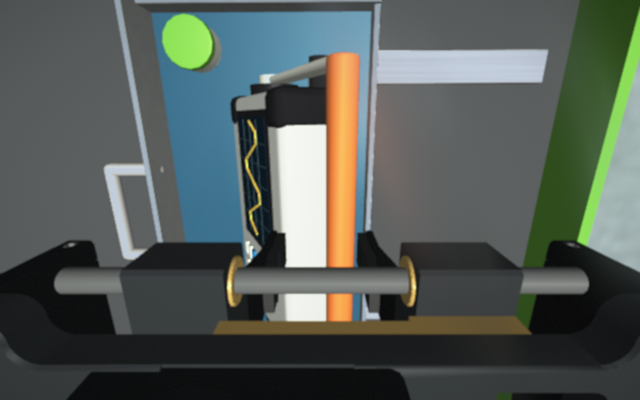

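View pics/scene4z.png

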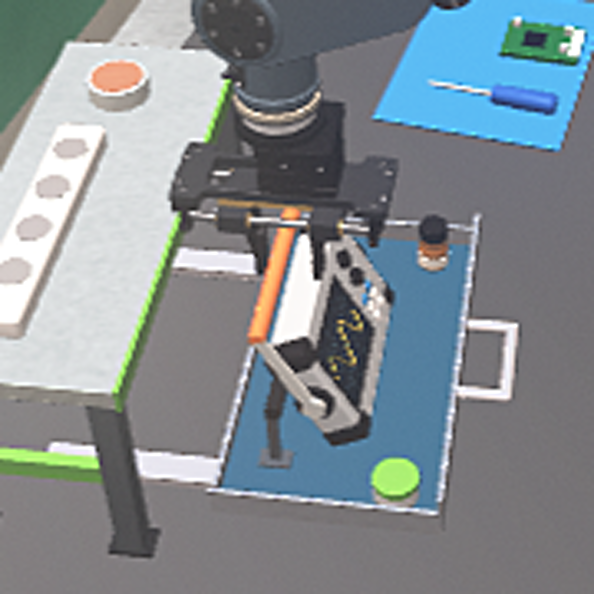

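The fingers straddle the orange bar (wrist view, columns about 328–358) with no contact. Next I swing it forward along its arc.

Call:
{"name": "drive_tool", "arguments": {
  "plan": [
    [[-0.43, -0.067, 0.17, 0, 0, 0], [-0.43, -0.067, 0.17, 0, 0, 0], [-0.46, -0.072, 0.06, 0, 0, 0], [-0.46, -0.072, 0.06, 0, 0, 0], [-0.46, -0.072, -0.06, 0, 0, 0], [-0.46, -0.072, -0.06, 0, 0, 0]]
  ]
}}

```text
time: 10.38
position: [0.59, 0.0519, 0.3514]
tool_rot: [0.652, 0.759, -0.0, -0.0]
ft_force: [-0.3, -0.2, -0.3]
grip_width: 0.0438
```

```bash
python3 - <<'E'
from h import *
o=st();print(tr(o['position']-[0,0,.182]))
cv2.imwrite("pics/wrist5.png",camera('wrist')[:,:,::-1])
b=camera('scene')[130:310,200:380,::-1]
cv2.imwrite('pics/scene5z.png',cv2.resize(b,None,fx=3.3,fy=3.3,interpolation=cv2.INTER_CUBIC))
E
```

```text
t 10.38 pos [0.59   0.0519 0.3514] F [-0.3 -0.2 -0.3] w 0.0438 eul [[-0.151, 0.989, -0.001], [0.989, 0.151, 0.0], [0.0, -0.001, -1.0]]
[-0.0159  0.0173  0.1474]
```

View pics/wrist5.png

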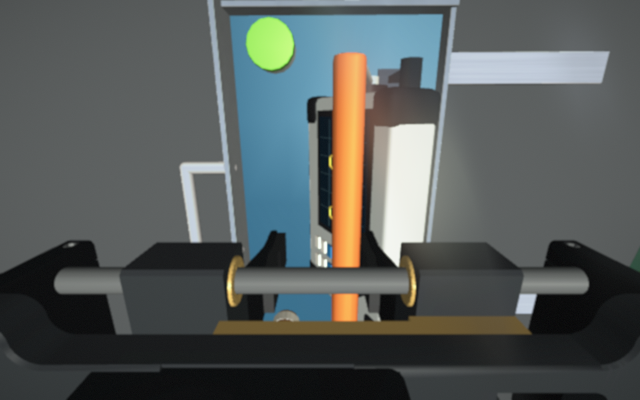

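View pics/scene5z.png

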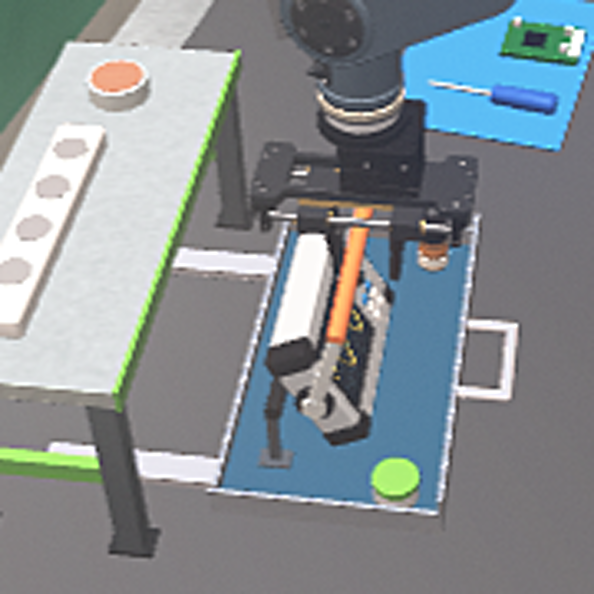

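The bar has followed to φ ≈ -0.25 and the case still leans on the rail. I continue down the arc.

Call:
{"name": "drive_tool", "arguments": {
  "plan": [
    [[-0.43, -0.067, -0.15, 0, 0, 0], [-0.43, -0.067, -0.19, 0, 0, 0], [-0.38, -0.058, -0.26, 0, 0, 0], [-0.38, -0.058, -0.3, 0, 0, 0], [-0.3, -0.047, -0.34, 0, 0, 0], [-0.3, -0.047, -0.38, 0, 0, 0], [0, 0, 0, 0, 0, 0]]
  ]
}}

```text
time: 11.35
position: [0.5348, 0.0434, 0.3102]
tool_rot: [0.652, 0.758, -0.001, -0.001]
ft_force: [0.9, 0.6, 0.6]
grip_width: 0.0438
```

```bash
python3 - <<'E'
from h import *
o=st();print(tr(o['position']-[0,0,.182]))
cv2.imwrite("pics/wrist6.png",camera('wrist')[:,:,::-1])
b=camera('scene')[130:310,200:380,::-1]
cv2.imwrite('pics/scene6z.png',cv2.resize(b,None,fx=3.3,fy=3.3,interpolation=cv2.INTER_CUBIC))
E
```

```text
t 11.35 pos [0.5348 0.0434 0.3102] F [0.9 0.6 0.6] w 0.0438 eul [[-0.151, 0.989, -0.003], [0.989, 0.151, 0.0], [0.001, -0.003, -1.0]]
[-0.0718  0.0173  0.1062]
```

View pics/wrist6.png

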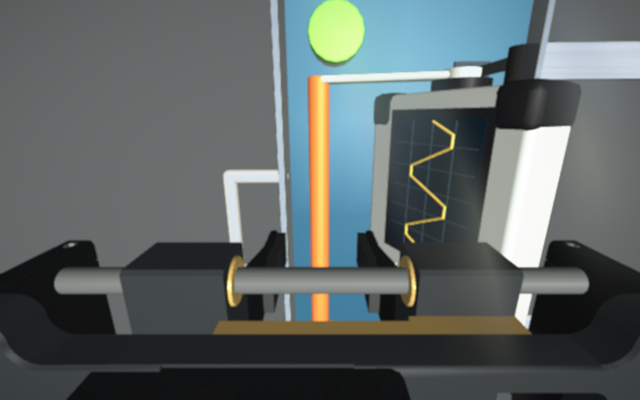

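View pics/scene6z.png

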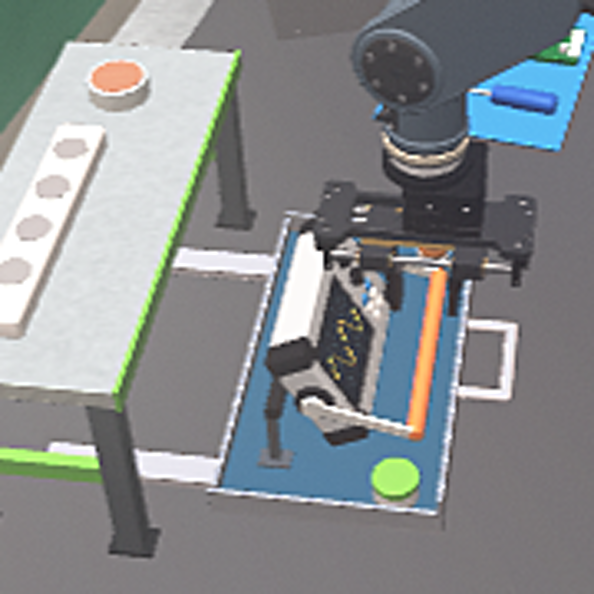

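```bash
python3 - <<'E'
from h import *
def wproj(p):
    m=camera_model('wrist');o=robot.get_obs();T=np.eye(4);T[:3,:3]=R.from_quat(o['tool_rot']).as_matrix();T[:3,3]=o['position'];w=np.linalg.inv(T@m['tool_from_camera'])
    c=w@np.append(p,1);K=m['K'];return np.array([K[0,0]*c[0]/-c[2]+K[0,2],-K[1,1]*c[1]/-c[2]+K[1,2]])
for th in [1.57,1.8,2.0,2.2,2.31]:
    ph=.5-th;b=np.array([.018+.095*np.sin(ph),.0157,.0656+.095*np.cos(ph)])
    l=b+[0,.107,0];r=b-[0,.107,0]
    s=lambda q:((q-[200,130])*3.3).round()
    print(th,b.round(3),wproj(wo(l)).round(),wproj(wo(b)).round(),'scene',s(proj('scene',wo(l))),s(proj('scene',wo(r))))
E
```

```text
1.57 [-0.065  0.016  0.111] [330.  55.] [329. 251.] scene [402. 385.] [430. 223.]
1.8 [-0.074  0.016  0.091] [314.  62.] [316. 237.] scene [411. 401.] [438. 239.]
2.0 [-0.077  0.016  0.072] [310.  68.] [312. 227.] scene [415. 415.] [441. 253.]
2.2 [-0.076  0.016  0.053] [312.  72.] [313. 218.] scene [414. 429.] [440. 266.]
2.31 [-0.074  0.016  0.043] [315.  74.] [316. 214.] scene [412. 436.] [438. 274.]
```

The bar's left end is at (318,76) in the wrist view and about (416,434) in the scene zoom. Both match θ ≈ 2.3, so the handle is at its end. Next I straddle the case top with the fingers open.

Call:
{"name": "drive_tool", "arguments": {
  "plan": [
    [[0, 0, 0.8, 0, 0, 0], [0, 0, 1, 0, 0, 0], [0.4, 0.05, 0.2, 0, 0, 0], [0.9, 0.13, 0, 0, 0, 0], [0.95, 0.14, 0, 0, 0, 0], [0.9, 0.13, 0, 0, 0, 0], [0.76, 0.1, 0, 0, 0, 0], [0, 0, 0, 0, 0, 0]]
  ],
  "grip": 0
}}

```text
time: 12.45
position: [0.6348, 0.0573, 0.3605]
tool_rot: [0.651, 0.759, 0.0, 0.0]
ft_force: [-0.4, -0.8, -0.1]
grip_width: 0.0871
```

```bash
python3 - <<'E'
from h import *
o=st();print(tr(o['position']-[0,0,.182]))
cv2.imwrite("pics/wrist7.png",camera('wrist')[:,:,::-1])
b=camera('scene')[130:310,200:380,::-1]
cv2.imwrite('pics/scene7z.png',cv2.resize(b,None,fx=3.3,fy=3.3,interpolation=cv2.INTER_CUBIC))
E
```

```text
t 12.45 pos [0.6348 0.0573 0.3605] F [-0.4 -0.8 -0.1] w 0.0871 eul [[-0.151, 0.988, 0.001], [0.988, 0.151, -0.0], [-0.0, 0.001, -1.0]]
[0.0292 0.0159 0.1565]
```

View pics/wrist7.png

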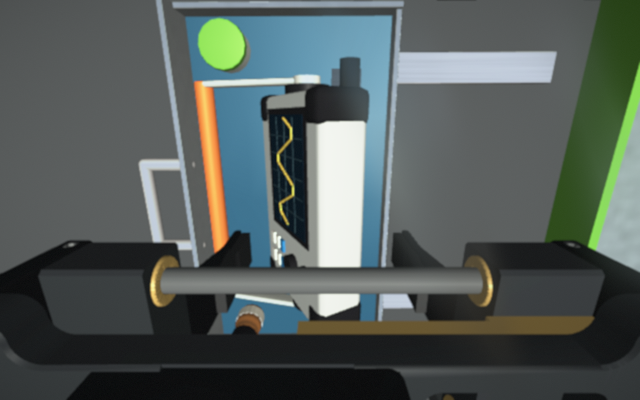

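View pics/scene7z.png

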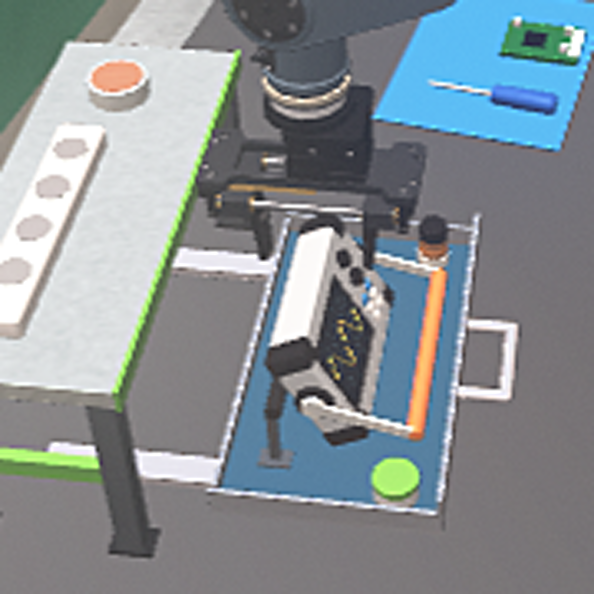

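```bash
python3 - <<'E'
from h import *
for p,z in [((366,130),.129),((364,200),.129),((362,290),.129),((311,130),.148),((317,200),.148),((319,290),.148)]: print(tr(atz('wrist',p,z)))
E
```

```text
[0.0599 0.0828 0.107 ]
[0.0606 0.0307 0.107 ]
[ 0.0621 -0.0484  0.107 ]
[0.0213 0.0838 0.126 ]
[0.025  0.0364 0.126 ]
[ 0.0261 -0.0357  0.126 ]
```

Call:
{"name": "drive_tool", "arguments": {
  "plan": [
    [[0, 0, -0.6, 0, 0, 0], [0, 0, -0.7, 0, 0, 0], [0, 0, -0.7, 0, 0, 0], [0, 0, -0.42, 0, 0, 0], [0, 0, 0, 0, 0, 0]]
  ]
}}

```text
time: 13.18
position: [0.633, 0.0571, 0.2993]
tool_rot: [0.652, 0.759, -0.001, -0.001]
ft_force: [-0.5, -0.0, 0.1]
grip_width: 0.0864
```

Call:
{"name": "drive_tool", "arguments": {
  "plan": [
    [[-0.3, -0.046, 0, 0, 0, 0], [-0.3, -0.046, 0, 0, 0, 0], [-0.3, -0.046, 0, 0, 0, 0], [-0.3, -0.046, 0, 0, 0, 0], [-0.2, -0.03, 0, 0, 0, 0], [0, 0, 0, 0, 0, 0]]
  ]
}}

```text
time: 13.92
position: [0.5976, 0.0518, 0.3005]
tool_rot: [0.652, 0.759, -0.001, -0.001]
ft_force: [-0.7, -0.2, -1.0]
grip_width: 0.0867
```

```bash
python3 - <<'E'
from h import *
o=st();print(tr(o['position']-[0,0,.182]))
cv2.imwrite("pics/wrist8.png",camera('wrist')[:,:,::-1])
b=camera('scene')[130:310,200:380,::-1]
cv2.imwrite('pics/scene8z.png',cv2.resize(b,None,fx=3.3,fy=3.3,interpolation=cv2.INTER_CUBIC))
E
```

```text
t 13.93 pos [0.5976 0.0518 0.3005] F [-0.7 -0.2 -1. ] w 0.0867 eul [[-0.151, 0.989, -0.002], [0.989, 0.151, 0.0], [0.0, -0.002, -1.0]]
[-0.0085  0.0161  0.0965]
```

View pics/wrist8.png

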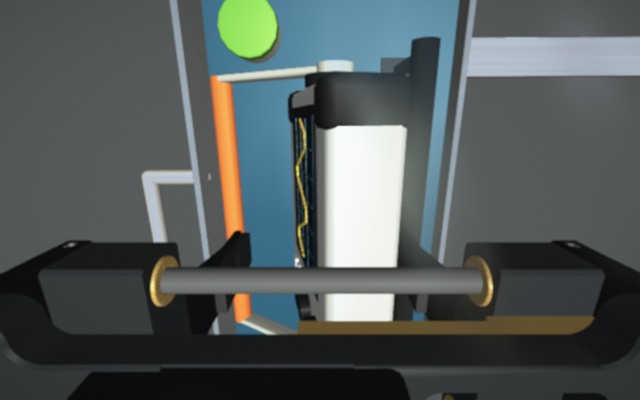

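View pics/scene8z.png

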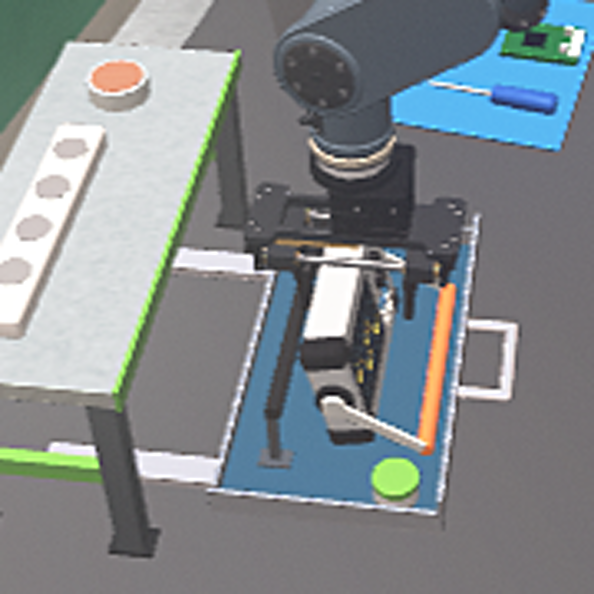

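Call:
{"name": "drive_tool", "arguments": {
  "plan": [
    [[-0.2, -0.03, 0, 0, 0, 0], [-0.15, -0.023, 0, 0, 0, 0], [0, 0, 0, 0, 0, 0]]
  ]
}}

```text
time: 14.4
position: [0.5893, 0.0505, 0.3007]
tool_rot: [0.652, 0.759, -0.0, -0.0]
ft_force: [-0.3, 0.8, -0.4]
grip_width: 0.087
```

Call:
{"name": "drive_tool", "arguments": {
  "plan": [
    [[0, 0, 0, 0, 0, 0], [0, 0, 0, 0, 0, 0]]
  ],
  "grip": 0.2,
  "force": 10
}}

```text
time: 14.65
position: [0.5898, 0.0505, 0.3008]
tool_rot: [0.652, 0.759, 0.0, 0.0]
ft_force: [-0.2, 0.1, -0.3]
grip_width: 0.0747
```

Call:
{"name": "drive_tool", "arguments": {
  "plan": [
    [[0, 0, 0, 0, 0, 0], [0, 0, 0, 0, 0, 0]]
  ],
  "grip": 0.32
}}

```text
time: 14.9
position: [0.5897, 0.0505, 0.3007]
tool_rot: [0.652, 0.759, -0.0, 0.0]
ft_force: [0.2, 0.5, 0.3]
grip_width: 0.0612
```

```bash
python3 - <<'E'
from h import *
o=st();print(tr(o['position']-[0,0,.182]))
cv2.imwrite("pics/wrist9.png",camera('wrist')[:,:,::-1])
b=camera('scene')[130:310,200:380,::-1]
cv2.imwrite('pics/scene9z.png',cv2.resize(b,None,fx=3.3,fy=3.3,interpolation=cv2.INTER_CUBIC))
E
```

```text
t 14.9 pos [0.5897 0.0505 0.3007] F [0.2 0.5 0.3] w 0.0612 eul [[-0.151, 0.989, 0.0], [0.989, 0.151, -0.0], [-0.0, 0.0, -1.0]]
[-0.0165  0.016   0.0967]
```

View pics/wrist9.png

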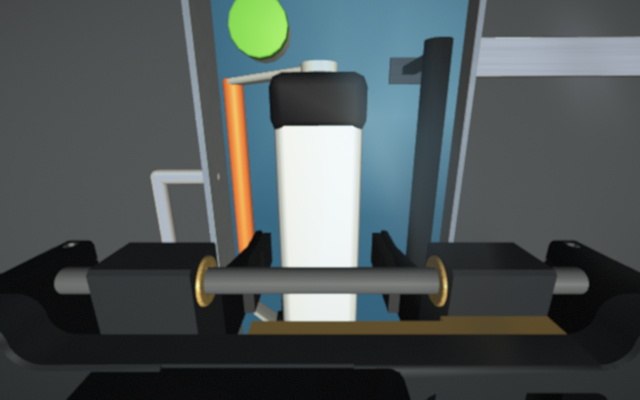

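View pics/scene9z.png

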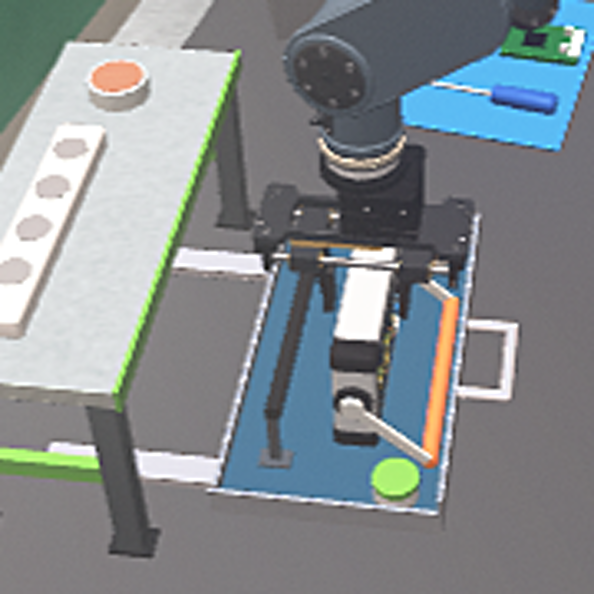

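The case is upright by itself and centred between the fingers (top at columns 278–358), with the orange bar down in front. I close the grip.

Call:
{"name": "drive_tool", "arguments": {
  "plan": [
    [[0, 0, 0, 0, 0, 0], [0, 0, 0, 0, 0, 0], [0, 0, 0, 0, 0, 0], [0, 0, 0, 0, 0, 0], [0, 0, 0, 0, 0, 0]]
  ],
  "grip": 1,
  "force": 15
}}

```text
time: 15.62
position: [0.5894, 0.0505, 0.3007]
tool_rot: [0.651, 0.759, -0.0, -0.0]
ft_force: [-0.9, -0.4, 1.1]
grip_width: 0.0399
```

```bash
python3 - <<'E'
from h import *
o=st();print(tr(o['position']-[0,0,.182]))
for n in ['wrist','scene','top']: cv2.imwrite(f"pics/{n}10.png",camera(n)[:,:,::-1])
b=cv2.imread('pics/scene10.png')[130:310,200:380]
cv2.imwrite('pics/scene10z.png',cv2.resize(b,None,fx=3.3,fy=3.3,interpolation=cv2.INTER_CUBIC))
s=lambda q:((q-[200,130])*3.3).round()
# predicted upright: mid x from tool, bar
x=-.0165
for nm,p in [('barL',(x-.070,.123,.008)),('barR',(x-.070,-.091,.008)),('topFL',(x-.02,.111,.13)),('topRL',(x+.02,.111,.13)),('hubL',(x,.115,.072)),('footL_front',(x-.01,.101,0))]: print(nm,s(proj('scene',wo(p))))
E
```

```text
t 15.62 pos [0.5894 0.0505 0.3007] F [-0.9 -0.4  1.1] w 0.0399 eul [[-0.151, 0.989, -0.001], [0.989, 0.151, -0.0], [-0.0, -0.001, -1.0]]
[-0.0167  0.016   0.0967]
barL [425. 463.]
barR [449. 300.]
topFL [371. 357.]
topRL [326. 353.]
hubL [350. 403.]
footL_front [364. 443.]
```

View pics/wrist10.png

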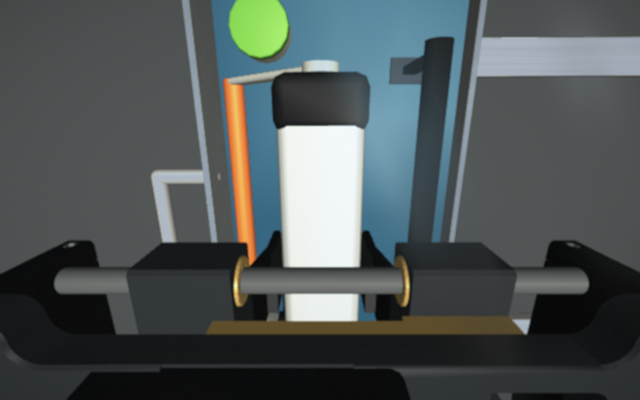

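View pics/scene10z.png

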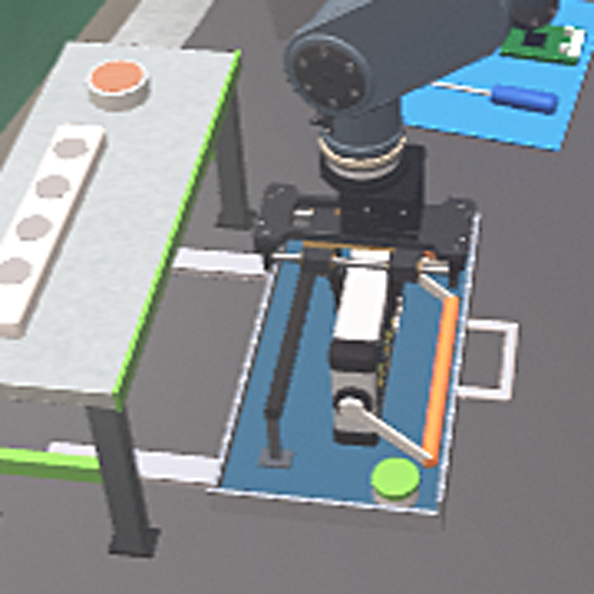

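View pics/top10.png

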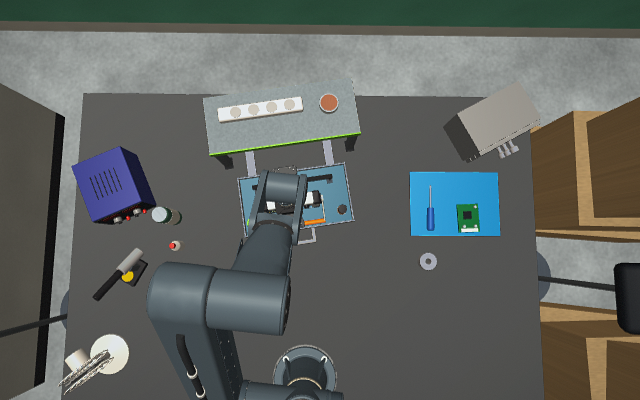

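Call:
{"name": "drive_tool", "arguments": {
  "plan": [
    [[0, 0, -0.05, 0, 0, 0], [0, 0, 0, 0, 0, 0], [0, 0, 0, 0, 0, 0], [0, 0, 0, 0, 0, 0]]
  ],
  "force": 20
}}

```text
time: 16.27
position: [0.5895, 0.0505, 0.3007]
tool_rot: [0.651, 0.759, -0.0, 0.0]
ft_force: [-2.0, -0.0, 7.4]
grip_width: 0.0399
```

```bash
python3 - <<'E'
from h import *
o=st();print(tr(o['position']-[0,0,.182]),o['joint_velocities'].round(3))
a=camera('wrist')[:,:,::-1];cv2.imwrite('pics/wrist11.png',a)
b=camera('scene')[130:310,200:380,::-1]
cv2.imwrite('pics/scene11z.png',cv2.resize(b,None,fx=3.3,fy=3.3,interpolation=cv2.INTER_CUBIC))
E
```

```text
t 16.27 pos [0.5895 0.0505 0.3007] F [-2.  -0.   7.4] w 0.0399 eul [[-0.151, 0.989, 0.0], [0.989, 0.151, -0.0], [-0.0, 0.0, -1.0]]
[-0.0167  0.0161  0.0967] [-0.001  0.001 -0.001 -0.001 -0.     0.001]
```

View pics/scene11z.png

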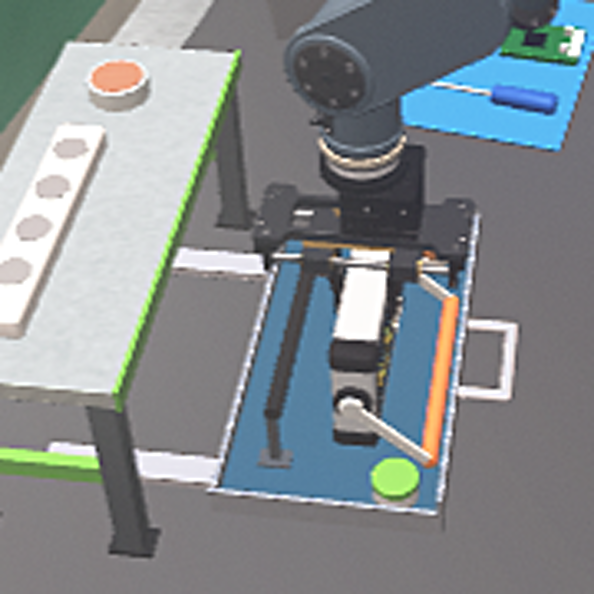

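The downward nudge raised the upward force to 7 N with no movement, so the feet are on the tray floor. The bar is down, and the tin and tray have not moved. I hand in.

```bash
python3 - <<'E'
from h import *
robot.hand_in(); st()
E
```

```text
the job is handed in; nothing more can be done
the job is handed in; nothing more can be done
```

The job is handed in at about 16 s of the 58 s, with the gripper still holding the top of the oscilloscope. The hand-in reports no verdict.

- **Tray:** I pinched the handle from above and pulled it 130 mm. The pull force then rose to about 14 N, which I took as the stop. The tray did not move in later pictures.
- **Carrying handle:** I led the orange bar over its dead point between half-open fingers and it dropped to its end. Its position in two cameras matched about 2.3 rad, against 2.31 rad for the end.
- **Oscilloscope:** I tilted it up off the rail by its rear top edge, without lifting it, and gripped it across the 40 mm with a commanded 20 N.

Last checks:
- **Upright:** the fingers read 39.9 mm with the tool vertical, so the case stands upright.
- **On the floor:** a light push down met 7 N and moved nothing, so it rests on the tray floor.
- **Position:** its middle sits about 17 mm ahead of the tray's middle, clear of the rail.
- **Stand bar:** in the scene picture it lies within about 1.5 pixels of where it should be on the floor. That picture puts its height only to about 4 mm.
- **Other things:** the tin and jar stand, and the bench items looked unmoved. I did not measure the bench items' positions again at the end.

No check failed or disagreed.

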